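# Level a rack shelf with spirit level and foot

### The job

Lay the red spirit level on the cream rack shelf, inside the blue outline, and let go of it; then turn the black foot knob until the bubble sits between the two lines. Finally press down gently on the level's round rubber pad from above, and finish while holding it pressed with the bubble still centred; leave everything else on the bench where it is.

Things in the scene. Friction and masses are not known exactly. Their poses are not given: they have to be found in the camera images.
- level: red spirit level, 230 mm long (x axis), 36 wide (y), 30 tall, about 0.25 kg, flat on the bench at the start; origin at the centre of its underside. On its top a round black rubber pad (26 mm across) at the middle, 10 mm proud, and a lime-green vial 90 mm long centred 64 mm towards +x. It may be laid either way round
- pad_top (a point): centre of the unpressed top of the level's rubber pad, 40 mm above the level's underside; the point is fixed to the level and does not sink with the pad
- pad (a joint): how far the rubber pad is pressed in, m: 0 free, stop at 0.008; it gives 0.5 mm per newton (2 N/mm). A gentle press is about 4 to 20 N, on the pad only
- bubble (a joint): place of the white bubble (16 mm long) along the level's x axis, m; 0 = centred between the two black lines of the vial, which stand 27 mm apart; stops at +-0.035. The bubble drifts to the high end, about 5.5 mm per 0.01 rad of slope, and needs about 1.5 s to settle
- stand: fixed grey stand, 170 (x) by 370 mm (y); place and yaw vary; origin under its centre on the bench. It carries the cream shelf 150 x 340 mm, hinged along its +y edge (line along x at y = +0.160), top about 70 mm above the bench when level. The foot stands at its -y end; there the shelf hangs too low at the start, by a slope of 0.02 to 0.05 rad
- spot (a point): centre of the blue rectangle (50 x 250 mm outline, long along the stand's y) on the shelf's top surface, where the middle of the level goes with its length along the rectangle; its axes follow the shelf and so lean with it
- foot_top (a point): centre of the top of the foot's black round knob: 36 mm across, 30 tall, top 118 mm above the bench, 9 to 33 mm clear of the shelf, at (0, -0.140) of the stand; it never rises or sinks. Clockwise from above lifts that end: 0.02 rad (bubble about 11 mm) per rad. Stiff (0.15 N m), stays where left. The start lies 1.0 to 2.5 rad short of level; the stop is 1.5 rad past level
- tube_rack: white foam tube rack, 90 x 200 mm, 108 mm tall with its capped tubes; a bystander, origin under its centre
- tube_rack2: second white foam tube rack, 90 x 200 mm, 108 mm tall with its capped tubes; a bystander, origin under its centre
- carriers: pile of three cream rack carriers, 100 x 170 x 106 mm; a bystander, origin under its centre
- wash_bottle: white wash bottle with blue cap, 64 mm across, 160 mm tall; a bystander, origin under its centre
- mouse: black computer mouse, 105 x 60 x 32 mm; a bystander, origin under its centre
- carton: plain white carton, 90 x 130 x 70 mm; a bystander, origin under its centre
- shelf: the cream shelf plate itself, 150 x 340 x 10 mm; origin on its hinge line, 4 mm below its top surface, its -y axis pointing towards the foot
Not all that is in view belongs to the job. There is more than one size of the level; the job needs the larger.

How it is judged:
By the outcome, as a careful person would: the job done as asked, in the order asked, and still so for the second after the job is handed in, while the arm keeps its last pose, push and grip.
It also fails if it takes over 72 s, if anything falls off the work surface, if the arm or the gripper's body presses on something with over 40 N, if the wrist force passes 120 N, or if a joint passes its speed limit or range.

### The arm

A 6-joint arm with a two-finger parallel gripper is mounted at the origin on the work surface. World frame = base frame: x ahead of the robot, y to its left, z up, the work surface at z = 0. Lengths are in m, angles in rad, forces in N, time in s.
With the tool pointing down it reaches from about 0.25 to 0.8 m from the base axis. Payload 3.9 kg.
Tool frame: the origin (TCP) lies between the finger pads; the fingertips stand 11 mm ahead of it and the grasp point (between the pads) lies 8 mm behind it; y points along the fingers, x is the direction in which the jaws open and shut, and the axes are right-handed (so a half turn about y gives the same grasp; the last joint's range is limited). The gripper opens to 85 mm and grips with 20 to 120 N. Pads are 22 mm wide; open, the fingers measure 114 mm over their backs; the gripper's body (76 mm by 85 mm) begins 54 mm behind the grasp point. The pads swing forward as they close: fully open they stand 13 mm farther back than shut.
Start: joints at [-1.136, 0.26, -0.138, 1.173, 0, 1.571], TCP at [0.221, -0.476, 0.242] pointing down, gripper open.
Joint ranges: [-2.78, 2.78], [-0.83, 1.72], [-1.28, 1.37], [-1.9, 2.12], [-1.57, 1.48], [-3.14, 3.14]. Speed limits (rad/s): [2.57, 2.57, 3.14, 3.14, 3.14, 3.14].

### API

Orientations are given as [roll, pitch, yaw] about the fixed x, y, z axes, in that order (R = Rz(yaw) Ry(pitch) Rx(roll)).
In Python, from workcell import r gives the robot as it stands. The module is installed in compiled form; this text tells all that it offers.
- The arm moves only by the shell command python3 -m pendant 'ROWS' [FORCE]. ROWS is JSON, a list of rows, each a list of 7 numbers: the shift along the world's x, y, z in mm, then the turn, a rotation vector about the world's x, y, z in degrees, then the gripper command: -1 is fully open, 1 is shut, values between are in proportion. A call has 1 to 10 rows; each row is the pose to reach, as a shift and turn from the pose commanded when the call began; what a row does not reach only later rows make up. A row lasts 1/8 s, in which the tool goes at most 62.5 mm and 10.7 degrees, less where a joint would pass 70% of its speed; a pose out of reach is approached as far as the arm can. A call with a gripper value outside its range is refused whole. The fingers move at their own pace and stop on an object; FORCE is the grip in N (left out, the last holds). Time passes only in rows, so rows that repeat a pose let the fingers close. It gives the time, the measured TCP pose, the force and the opening at its end, in the units of the state.
- r.get_state(): the state, without advancing time (a new reading comes with each control period).
- r.grab_frame(name): name is "scene" or "top"; returns a dict with "image" (384x512x3 uint8, red, green, blue), "camera_matrix" (3x3 intrinsics, pixels), "position" and "orientation" of the camera in the world. Camera axes: x right, y up, looking along -z (the intrinsics and any distortion apply to the point x, -y, -z); pixel columns grow to the right and rows downward; lengths in m; the calibration is good to about 2 mm. A picture is of the moment at which its call begins. There is no depth.
- r.close_job(): hands the job in, once; it reports no verdict.
The state is a dict: "t": time; "q": joint angles; "dq": joint speeds; "joint_efforts": joint torques, N m; "tool_pos": TCP position; "tool_rot": TCP orientation; "ft_force": force on the tool from outside, world axes, zero at the start; "torque": the same for the moment, N m; "width": finger opening in m.
Only numpy, scipy, OpenCV 4.12 (cv2) and the standard library are available. Lean on these libraries where they do the work, as an engineer would, in place of code of your own. Each camera call takes 0.05 s, during which the arm holds its last target.

## Working session

There is one attempt and no reset: what is moved stays moved. The work goes in short steps, Python scripts to look and compute and a shell command to move; the robot and the scene stay as the last step left them, time stands still between calls to the robot, and variables do not carry over. Pictures are saved under pics/ and viewed, and the job is handed in when it is done.

```bash
mkdir -p pics; python3 - <<'E'
from workcell import r
import cv2
s=r.get_state(); print({k:(v if not hasattr(v,'round') else v) for k,v in s.items()})
for n in("scene","top"):
    f=r.grab_frame(n); cv2.imwrite(f"pics/{n}0.png",f["image"][:,:,::-1]); print({k:v for k,v in f.items() if k!="image"})
E
```

```text
{'t': 0.0, 'q': array([-1.13600168e+00,  2.60667955e-01, -1.39382520e-01,  1.17267185e+00,
       -2.47302917e-06,  1.57082760e+00]), 'dq': array([-0.00136095,  0.00090437, -0.00025062, -0.00085892, -0.0011777 ,
       -0.00017799]), 'joint_efforts': array([-4.05108301e-05, -4.05681145e+01,  2.53921705e+01,  1.85255182e-02,
       -3.55108687e-04, -4.77592621e-06]), 'tool_pos': array([ 0.22086647, -0.47555928,  0.24146819]), 'tool_rot': array([-1.57079886,  0.001926  , -1.13603296]), 'ft_force': array([-0.29125004, -0.01701664, -1.18801302]), 'torque': array([ 0.03448168, -0.00796753, -0.00157767]), 'width': 0.08560672779716506}
{'camera_matrix': array([[364.69071763,   0.        , 251.74846296],
       [  0.        , 364.69071763, 186.44494988],
       [  0.        ,   0.        ,   1.        ]]), 'position': array([1.02116476, 0.63254527, 1.24516394]), 'orientation': array([ 0.65197242, -0.00676087,  2.52718956])}
{'camera_matrix': array([[452.56866906,   0.        , 260.59615019],
       [  0.        , 452.56866906, 184.79543144],
       [  0.        ,   0.        ,   1.        ]]), 'position': array([ 0.22929964, -0.05891517,  1.66361139]), 'orientation': array([ 0.1675114 , -0.00372653, -1.58054548])}
```

View pics/scene0.png

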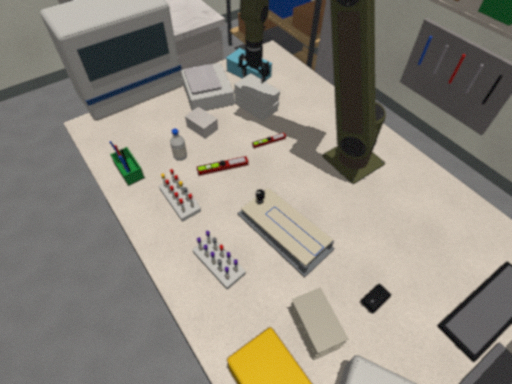

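View pics/top0.png

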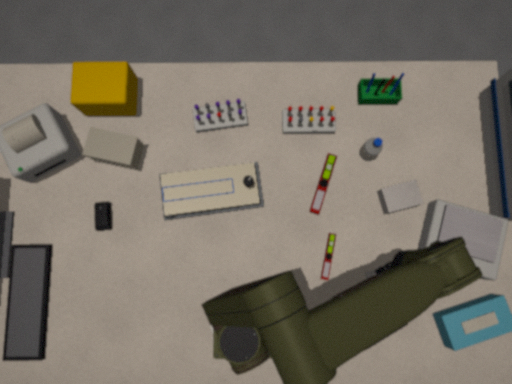

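```bash
cat > h.py <<'E'
import numpy as np,cv2
from scipy.spatial.transform import Rotation as R
def ray(f,p):
    K=f["camera_matrix"]; Rm=R.from_euler('xyz',f["orientation"]).as_matrix()
    d=np.linalg.inv(K)@[p[0],p[1],1]; return Rm@(d*[1,-1,-1])
def onz(f,p,z):
    d=ray(f,p);c=np.array(f["position"]);return c+d*(z-c[2])/d[2]
def proj(f,X):
    Rm=R.from_euler('xyz',f["orientation"]).as_matrix()
    c=Rm.T@(np.array(X)-f["position"])*[1,-1,-1];u=f["camera_matrix"]@c;return u[:2]/u[2]
def tri(f1,p1,f2,p2):
    A=[];b=[]
    for f,p in((f1,p1),(f2,p2)):
        d=ray(f,p);d/=np.linalg.norm(d);P=np.eye(3)-np.outer(d,d);A.append(P);b.append(P@f["position"])
    return np.linalg.lstsq(np.vstack(A),np.hstack(b),rcond=None)[0]
def crop(f,x0,y0,x1,y1,s,name):
    im=f["image"][y0:y1,x0:x1,::-1];cv2.imwrite(name,cv2.resize(im,None,fx=s,fy=s,interpolation=cv2.INTER_CUBIC))
E
python3 - <<'E'
from workcell import r
from h import *
T=r.grab_frame("top");S=r.grab_frame("scene")
crop(T,290,130,380,290,4,"pics/t1.png");crop(T,150,150,270,225,6,"pics/t2.png")
crop(S,185,120,295,180,7,"pics/s1.png");crop(S,230,180,340,275,7,"pics/s2.png")
for f,n in((T,"top"),(S,"scene")):
    hsv=cv2.cvtColor(f["image"],cv2.COLOR_RGB2HSV);h,s,v=cv2.split(hsv)
    for nm,m in(("red",((h<8)|(h>170))&(s>140)&(v>80)),("lime",(h>28)&(h<48)&(s>130)&(v>80)),("dark",(v<50)),("blue",(h>105)&(h<130)&(s>60)&(v>60))):
        k,l,st,ce=cv2.connectedComponentsWithStats(m.astype(np.uint8))
        for i in range(1,k):
            if 12<st[i,4]<600: print(n,nm,st[i],ce[i].round(1),onz(f,ce[i],.03).round(3))
E
```

```text
top red [317 184  10   7  33] [321.4 187.6] [ 0.493 -0.29   0.03 ]
top red [311 208   8   6  27] [314.4 210.7] [ 0.409 -0.262  0.03 ]
top red [325 257   6   5  17] [327.2 259.6] [ 0.233 -0.303  0.03 ]
top lime [326 155  10  11  64] [330.7 159.5] [ 0.598 -0.328  0.03 ]
top lime [323 168   8  11  66] [326.3 173.4] [ 0.546 -0.31   0.03 ]
top lime [329 234   6   8  37] [331.6 237.4] [ 0.311 -0.321  0.03 ]
top lime [327 245   6   9  38] [329.6 248.9] [ 0.271 -0.312  0.03 ]
top dark [364  81   6   4  20] [366.4  82.6] [ 0.897 -0.475  0.03 ]
top dark [371  80  18  15  89] [379.   83.8] [ 0.891 -0.522  0.03 ]
top dark [389  80   8   6  24] [392.6  82.5] [ 0.896 -0.575  0.03 ]
top dark [490  81  17 136 496] [498.3 150.6] [ 0.626 -0.952  0.03 ]
top dark [508  80   4  33  73] [510.2  92.8] [ 0.851 -1.019  0.03 ]
top dark [394  84   5  10  25] [396.8  88.9] [ 0.871 -0.589  0.03 ]
top dark [359  98  39   6 111] [377.9 101.1] [ 0.823 -0.515  0.03 ]
top dark [ 35 160  31  17 101] [ 49.7 167.7] [0.576 0.707 0.03 ]
top dark [245 177   8   9  41] [248.2 182.1] [ 0.516 -0.022  0.03 ]
top dark [320 180 
[... 1688 characters left out ...]
0.03 ]
scene dark [375 105   8  15  53] [378.3 112. ] [-0.306 -0.141  0.03 ]
scene dark [120 150   6  11  28] [122.9 154.6] [ 0.849 -0.598  0.03 ]
scene dark [220 162   5   4  14] [222.1 163.3] [ 0.513 -0.3    0.03 ]
scene dark [257 191   7  11  51] [260.2 196.2] [ 0.48 -0.06  0.03]
scene dark [362 285  28  27 398] [375.2 298. ] [0.41  0.511 0.03 ]
scene blue [269   0  42  18 451] [284.8   6.4] [-0.582 -1.24   0.03 ]
scene blue [418  35  15  30 124] [424.8  49.4] [-0.947 -0.368  0.03 ]
scene blue [ 86  65  95  40 417] [133.4  84.9] [ 0.604 -1.034  0.03 ]
scene blue [172 128   6   7  33] [174.5 131.1] [ 0.589 -0.599  0.03 ]
scene blue [122 159   7  12  27] [124.3 163.8] [ 0.866 -0.543  0.03 ]
```

View pics/t1.png

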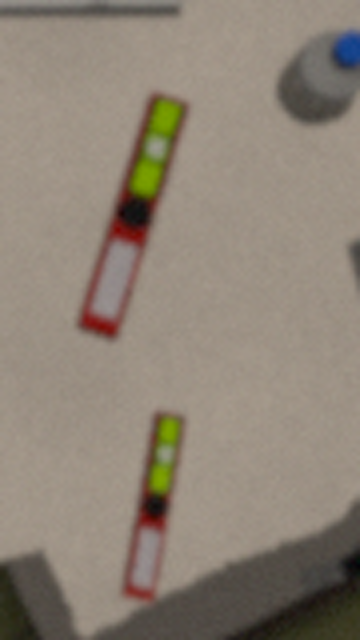

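View pics/t2.png

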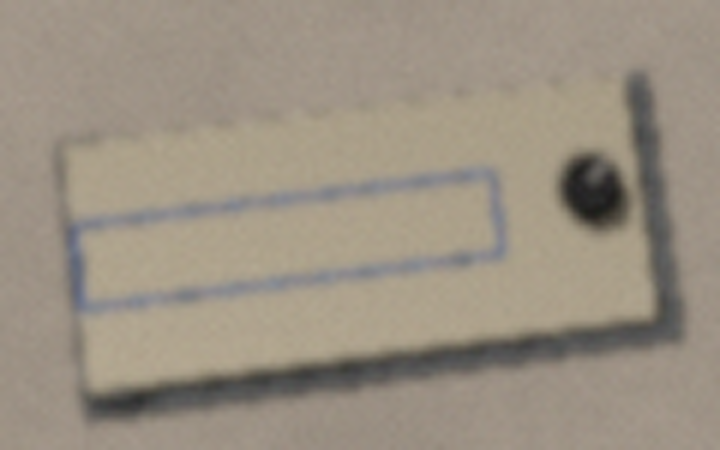

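View pics/s1.png

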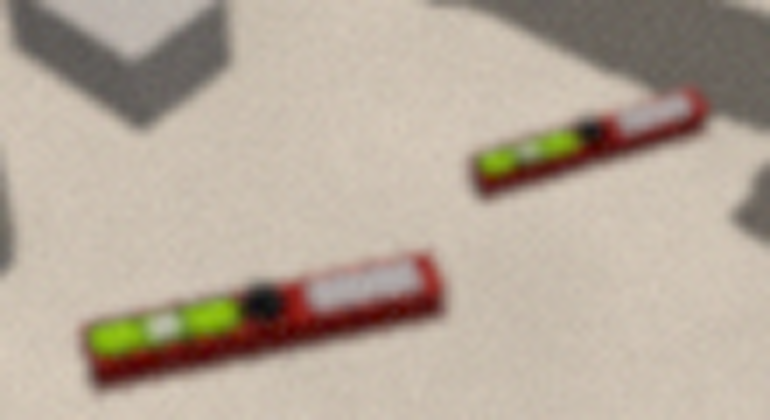

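View pics/s2.png

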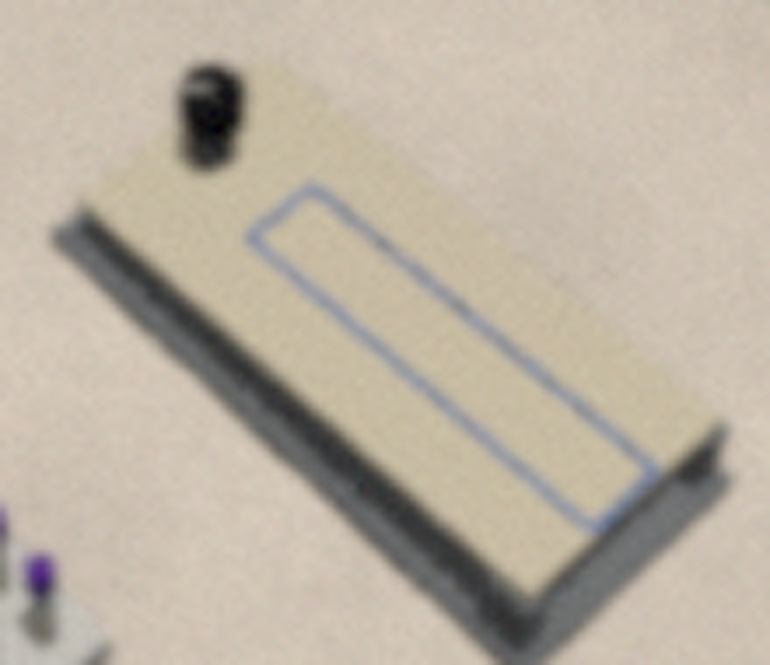

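```bash
cat > m.py <<'E'
from workcell import r
from h import *
T=r.grab_frame("top");S=r.grab_frame("scene")
c=lambda p,s,o:((p[0]+.5)/s-.5+o[0],(p[1]+.5)/s-.5+o[1])
A=[onz(T,c(p,4,(290,130)),.03) for p in((155,93),(188,102),(117,337),(80,326))]
A=np.array(A);print("level",A.round(4),A.mean(0),[np.linalg.norm(A[i]-A[(i+1)%4]) for i in range(4)])
B=np.array([onz(T,c(p,4,(290,130)),.03) for p in((155,412),(185,416),(154,600),(123,595))]);print("small",[np.linalg.norm(B[i]-B[(i+1)%4]) for i in range(4)])
print("pad top/scene",tri(T,c((134,212),4,(290,130)),S,c((265,300),7,(185,120))))
d=A[0]+A[1]-A[2]-A[3];print("yaw lvl +x",np.degrees(np.arctan2(d[1],d[0])))
t=[(75,225),(82,308),(503,257),(495,170)];s=[(595,528),(655,470),(312,185),(250,237)]
P=np.array([tri(T,c(a,6,(150,150)),S,c(b,7,(230,180))) for a,b in zip(t,s)])
print("outline",P.round(4),P.mean(0),[np.linalg.norm(P[i]-P[(i+1)%4]) for i in range(4)])
Q=np.array([onz(T,c(a,6,(150,150)),z) for a,z in zip(t,(.07,.07,.061,.061))]);print(Q.round(4),Q.mean(0),[np.linalg.norm(Q[i]-Q[(i+1)%4]) for i in range(4)])
d=Q[2]+Q[3]-Q[0]-Q[1];print("dir to foot",np.degrees(np.arctan2(d[1],d[0])))
# knob
k1=c((591,187),6,(150,150));k2=c((211,87),7,(230,180))
print("knob",tri(T,k1,S,k2),onz(T,k1,.118),onz(S,k2,.118))
E
python3 m.py
```

```text
level [[ 0.6232 -0.3201  0.03  ]
 [ 0.6144 -0.3504  0.03  ]
 [ 0.3967 -0.2778  0.03  ]
 [ 0.407  -0.2446  0.03  ]] [ 0.51030922 -0.29822622  0.03      ] [np.float64(0.0315394296783104), np.float64(0.22946386136226085), np.float64(0.034813747877539804), np.float64(0.22900896906757343)]
small [np.float64(0.027144063570367936), np.float64(0.16520333069334087), np.float64(0.027675982121745775), np.float64(0.16454249381527083)]
pad top/scene [ 0.51118959 -0.2968704   0.03722346]
yaw lvl +x -18.855824470395753
outline [[0.4929 0.283  0.0739]
 [0.4444 0.2767 0.0727]
 [0.4751 0.0286 0.0595]
 [0.5262 0.0352 0.0602]] [0.48465322 0.15586823 0.06658235] [np.float64(0.04898258065508731), np.float64(0.2502819379798925), np.float64(0.05151542570372171), np.float64(0.2504657706475679)]
[[0.4936 0.2838 0.07  ]
 [0.4439 0.2784 0.07  ]
 [0.4734 0.0301 0.061 ]
 [0.5263 0.0349 0.061 ]] [0.48430244 0.15677305 0.0655    ] [np.float64(0.050070896641512506), np.float64(0.250227440671815), np.float64(0.053053405644100896), np.float64(0.25124248537326704)]
dir to foot -82.86812507004224
knob [ 0.50714702 -0.02562299  0.11657698] [ 0.50521578 -0.02396115  0.118     ] [ 0.50931043 -0.02663843  0.118     ]
```

Candidates for the level are the large bar at top px (323,183), measured at 229 mm, and the small one at (329,256), measured at 165 mm. The large bar fits 230 mm, and crop t1 confirms it. The outline measures 250x50 mm and the knob z is about 117 mm, both consistent with the description. I'll start the approach and check the wrist joint's sign as I go.

```bash
python3 -m pendant '[[50,30,0,0,0,10,-1],[100,60,0,0,0,20,-1]]'; python3 -c "
from workcell import r
s=r.get_state();print(s['q'],s['tool_rot'],s['tool_pos'])"
```

```text
t: 0.55
tool_pos: [0.3218, -0.4159, 0.2423]
tool_rot: [-1.571, -0.0, -0.784]
ft_force: [0.9, -1.3, -0.2]
width: 0.0854
[-9.12390423e-01  2.61217676e-01 -1.36456010e-01  1.17271239e+00
  3.41523904e-05  1.44205671e+00] [-1.57081513e+00 -4.11239883e-04 -7.83650797e-01] [ 0.32176923 -0.41594505  0.24228804]
```

```bash
python3 -m pendant '[[50,30,0,0,0,10,-1],[100,60,0,0,0,20,-1],[150,90,0,0,0,30,-1],[189,118,0,0,0,40,-1],[189,118,0,0,0,50,-1],[189,118,0,0,0,60,-1],[189,118,0,0,0,70,-1],[189,118,-20,0,0,80,-1],[189,118,-60,0,0,90,-1],[189,118,-100,0,0,100,-1]]'
python3 -m pendant '[[0,0,0,0,0,8,-1],[0,0,0,0,0,16,-1],[0,0,0,0,0,16,-1]]'
python3 - <<'E'
from workcell import r
from h import *
print(r.get_state()['q'])
T=r.grab_frame("top");S=r.grab_frame("scene")
crop(T,270,120,380,230,6,"pics/t3.png");crop(S,170,110,290,190,6,"pics/s3.png")
E
```

```text
t: 1.8
tool_pos: [0.5105, -0.2983, 0.1416]
tool_rot: [-1.572, -0.0, 0.964]
ft_force: [-0.3, -0.8, -0.9]
width: 0.0853
t: 2.17
tool_pos: [0.5101, -0.2981, 0.1421]
tool_rot: [-1.57, -0.0, 1.236]
ft_force: [-0.3, -0.4, 0.5]
width: 0.0852
[-5.28887339e-01  4.28149253e-01 -1.54771347e-01  9.88238247e-01
 -2.18301135e-07 -1.94108762e-01]
```

View pics/s3.png

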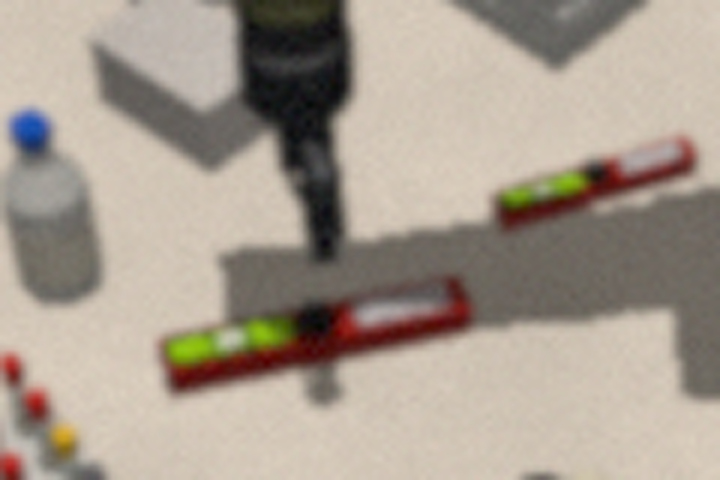

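The gripper is above the pad (crop px 315,318), jaws across the bar. Descending now.

```bash
python3 -m pendant '[[0,0,-40,0,0,0,-1],[0,0,-80,0,0,0,-1],[0,0,-105,0,0,0,-1],[0,0,-118,0,0,0,-1],[0,0,-126,0,0,0,-1],[0,0,-126,0,0,0,-1]]' 60
python3 -m pendant '[[0,0,0,0,0,0,0.2],[0,0,0,0,0,0,0.6],[0,0,0,0,0,0,1],[0,0,0,0,0,0,1],[0,0,0,0,0,0,1],[0,0,0,0,0,0,1],[0,0,0,0,0,0,1]]' 60
```

```text
t: 3.02
tool_pos: [0.5104, -0.2983, 0.0165]
tool_rot: [-1.571, 0.0, 1.237]
ft_force: [0.9, 0.4, -0.8]
width: 0.0853
t: 3.9
tool_pos: [0.5108, -0.2986, 0.0172]
tool_rot: [-1.572, 0.001, 1.238]
ft_force: [-1.0, -0.4, 5.2]
width: 0.0347
```

```bash
python3 -m pendant '[[0,0,20,0,0,0,1],[0,0,70,0,0,0,1],[0,0,130,0,0,0,1],[0,0,190,0,0,0,1],[0,0,210,0,0,0,1],[0,0,210,0,0,0,1]]'
python3 -m pendant '[[0,50,0,0,0,-8,1],[0,100,0,0,0,-16,1],[0,150,0,0,0,-24,1],[0,200,0,0,0,-32,1],[-5,250,0,0,0,-40,1],[-10,300,0,0,0,-48,1],[-15,350,0,0,0,-56,1],[-20,400,0,0,0,-63.8,1],[-26,455,0,0,0,-63.8,1],[-26,455,0,0,0,-63.8,1]]'
python3 - <<'E'
from workcell import r
from h import *
s=r.get_state();print(s['q'],s['tool_pos'],s['tool_rot'],s['ft_force'],s['torque'])
T=r.grab_frame("top");S=r.grab_frame("scene")
crop(T,140,120,280,230,5,"pics/t4.png");crop(S,200,110,350,280,4,"pics/s4.png")
E
```

```text
t: 4.65
tool_pos: [0.5108, -0.2985, 0.2275]
tool_rot: [-1.573, 0.0, 1.238]
ft_force: [0.2, 0.6, -2.9]
width: 0.0352
t: 5.9
tool_pos: [0.4821, 0.1598, 0.2236]
tool_rot: [-1.571, 0.005, 0.13]
ft_force: [0.1, -0.7, -2.6]
width: 0.035
[ 3.19471340e-01  2.42995572e-01 -2.11111947e-01  1.12109819e+00
  1.12250913e-03  1.76012124e+00] [0.48209813 0.15984522 0.22363036] [-1.57052371  0.00454184  0.13014458] [ 0.11622792 -0.69701806 -2.6054509 ] [-0.09428517 -0.00093765  0.01746585]
```

View pics/s4.png

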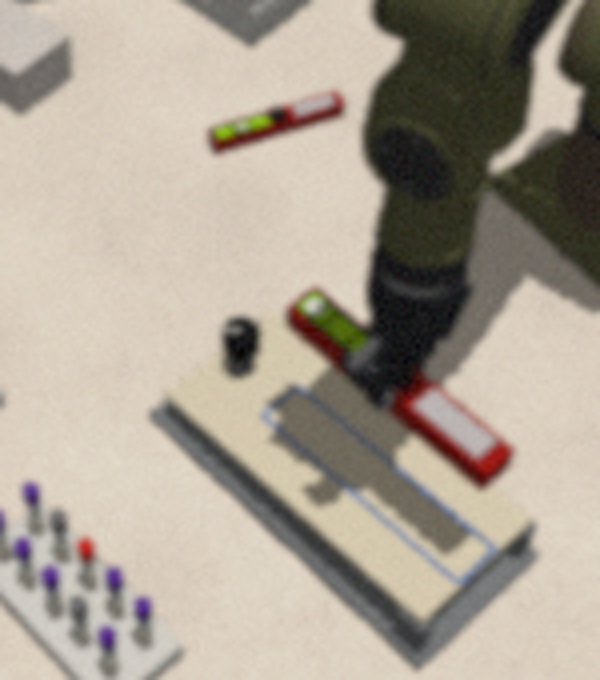

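View pics/t4.png

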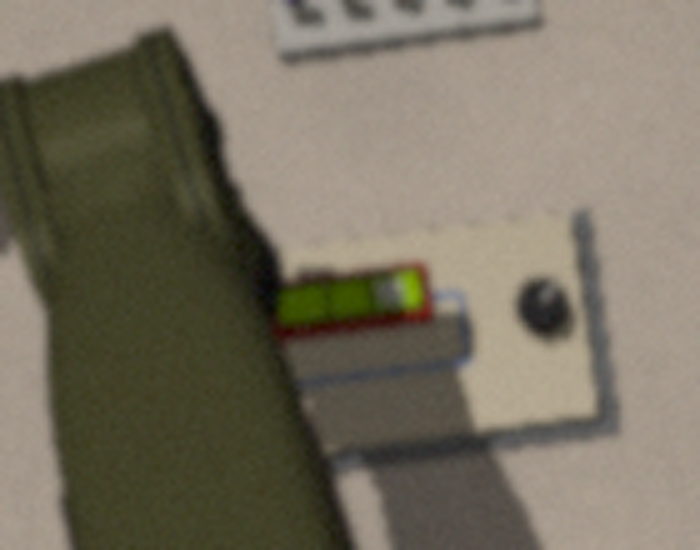

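```bash
python3 -m pendant '[[2,-3,0,0,0,0,1],[2,-3,-30,0,0,0,1],[2,-3,-60,0,0,0,1],[2,-3,-80,0,0,0,1],[2,-3,-80,0,0,0,1],[2,-3,-80,0,0,0,1],[2,-3,-80,0,0,0,1],[2,-3,-80,0,0,0,1],[2,-3,-80,0,0,0,1],[2,-3,-80,0,0,0,1]]'
python3 - <<'E'
from workcell import r
from h import *
s=r.get_state();print(s['q'],s['tool_pos'],s['tool_rot'],s['ft_force'],s['torque'])
T=r.grab_frame("top");S=r.grab_frame("scene")
crop(T,140,120,280,230,5,"pics/t5.png");crop(S,240,160,340,260,6,"pics/s5.png")
E
```

```text
t: 7.25
tool_pos: [0.4862, 0.154, 0.1465]
tool_rot: [-1.571, -0.0, 0.124]
ft_force: [-0.5, 0.3, -2.3]
width: 0.035
[ 3.06712931e-01  2.95810915e-01 -3.50472654e-01  9.24226711e-01
 -1.19843729e-06  1.75317697e+00] [0.48617979 0.15397613 0.14646499] [-1.57074562e+00 -2.81519184e-04  1.24332280e-01] [-0.54197951  0.26123465 -2.28064278] [-0.08173853  0.00713439  0.06878521]
```

View pics/s5.png

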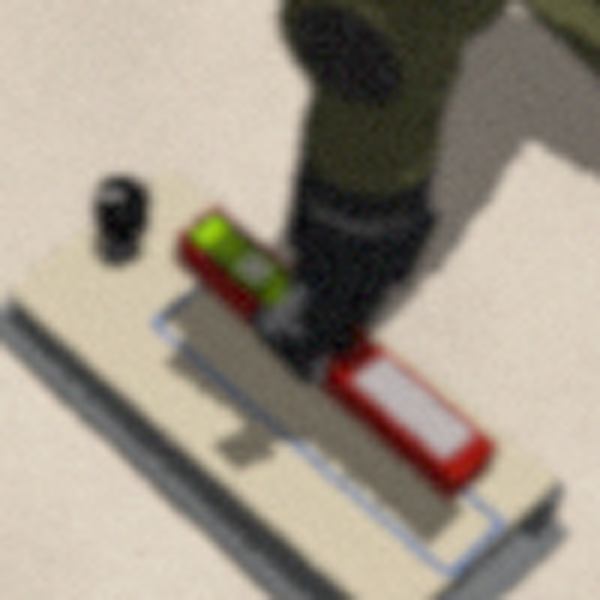

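View pics/t5.png

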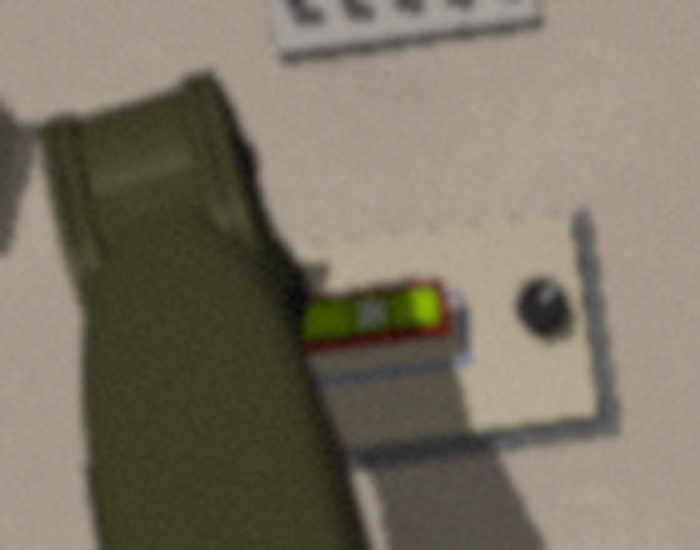

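```bash
python3 -m pendant '[[-1.5,2,-20,2.28,0.28,0,1],[-1.5,2,-40,2.28,0.28,0,1],[-1.5,2,-52,2.28,0.28,0,1],[-1.5,2,-57,2.28,0.28,0,1],[-1.5,2,-59,2.28,0.28,0,1],[-1.5,2,-59,2.28,0.28,0,1]]'
python3 -m pendant '[[0,0,-1.5,0,0,0,1],[0,0,-3,0,0,0,1],[0,0,-3,0,0,0,1]]'
python3 -m pendant '[[0,0,-1,0,0,0,1],[0,0,-2,0,0,0,1],[0,0,-2,0,0,0,1]]'
```

```text
t: 8.1
tool_pos: [0.4851, 0.156, 0.0877]
tool_rot: [-1.531, -0.001, 0.124]
ft_force: [-0.4, -0.2, -2.9]
width: 0.035
t: 8.48
tool_pos: [0.4846, 0.1558, 0.0843]
tool_rot: [-1.531, -0.0, 0.124]
ft_force: [-0.4, -0.7, -2.5]
width: 0.0351
t: 8.85
tool_pos: [0.4846, 0.1559, 0.0823]
tool_rot: [-1.531, -0.0, 0.124]
ft_force: [-0.6, 0.1, -3.1]
width: 0.0345
```

```bash
python3 -m pendant '[[0,0,-1,0,0,0,1],[0,0,-1,0,0,0,1]]'
python3 -m pendant '[[0,0,-1,0,0,0,1],[0,0,-1,0,0,0,1]]'
python3 - <<'E'
from workcell import r
from h import *
s=r.get_state();print(s['tool_pos'],s['ft_force'],s['torque'])
T=r.grab_frame("top");S=r.grab_frame("scene")
crop(T,140,120,280,230,5,"pics/t6.png");crop(S,240,160,340,260,6,"pics/s6.png")
E
```

```text
t: 9.1
tool_pos: [0.4848, 0.1558, 0.0818]
tool_rot: [-1.531, -0.001, 0.124]
ft_force: [-1.2, -1.3, 2.4]
width: 0.035
t: 9.35
tool_pos: [0.4847, 0.1559, 0.0818]
tool_rot: [-1.53, -0.001, 0.124]
ft_force: [-4.5, -2.3, 11.1]
width: 0.0351
[0.48473652 0.15587077 0.08175466] [-4.51235135 -2.28295123 11.13203103] [-0.22864219  0.9841005   0.08639299]
```

View pics/s6.png

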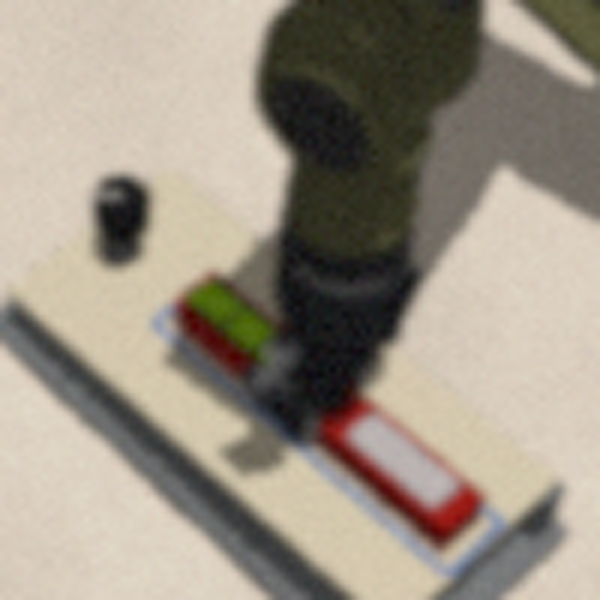

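Contact shows as 11 N, with the bar inside the blue outline (red body from px 180,300 to 480,520 in the crop). Releasing.

```bash
python3 -m pendant '[[0,0,1,0,0,0,1],[0,0,1,0,0,0,0.3],[0,0,1,0,0,0,-0.2],[0,0,1,0,0,0,-0.6],[0,0,1,0,0,0,-0.6],[0,0,1,0,0,0,-0.6]]'
python3 -m pendant '[[0,0,20,0,0,0,-0.6],[0,0,60,0,0,0,-0.6],[0,-40,110,0,0,0,-0.6],[10,-90,110,-2.28,-0.28,0,-1],[20,-140,110,-2.28,-0.28,0,-1],[21,-181,110,-2.28,-0.28,0,-1],[21,-181,110,-2.28,-0.28,0,-1]]'
python3 - <<'E'
from workcell import r
from h import *
s=r.get_state();print(s['q'],s['tool_pos'],s['tool_rot'],s['ft_force'])
T=r.grab_frame("top");S=r.grab_frame("scene")
crop(T,140,120,280,230,5,"pics/t7.png");crop(S,230,160,340,270,6,"pics/s7.png")
E
```

```text
t: 10.2
tool_pos: [0.4846, 0.1559, 0.0812]
tool_rot: [-1.531, 0.0, 0.124]
ft_force: [0.8, 0.5, 1.5]
width: 0.068
t: 11.08
tool_pos: [0.5057, -0.0275, 0.1913]
tool_rot: [-1.571, -0.0, 0.12]
ft_force: [-0.4, 0.4, 0.7]
width: 0.0853
[-5.40129609e-02  2.56392452e-01 -2.80519297e-01  1.03379981e+00
 -4.65250400e-04  1.39698912e+00] [ 0.50567364 -0.02748368  0.19126413] [-1.57126923e+00 -3.03472613e-06  1.19794226e-01] [-0.41143915  0.36551865  0.69626605]
```

View pics/s7.png

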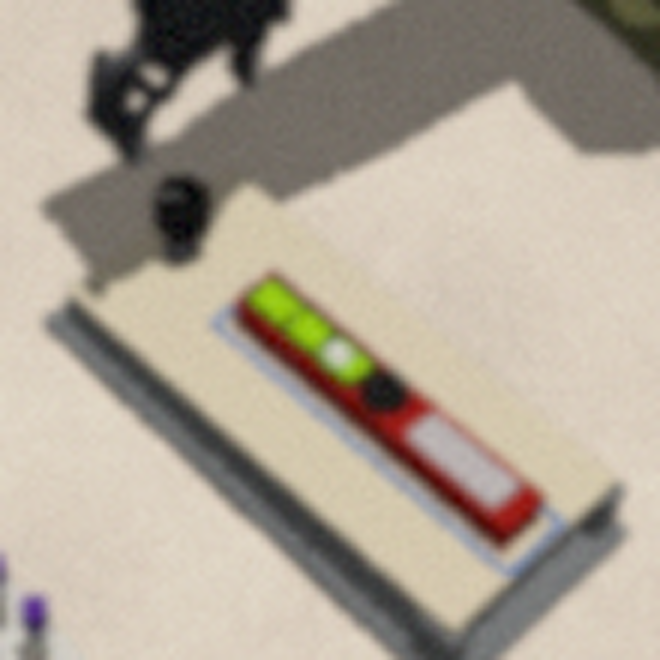

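View pics/t7.png

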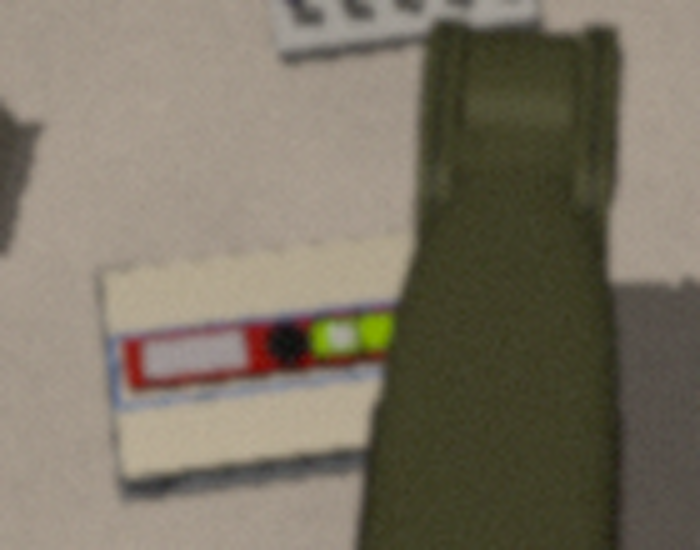

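```bash
cat > bub.py <<'E'
import sys
from workcell import r
from h import *
S=r.grab_frame("scene")
d=np.array([0.1245,-0.992,0])
pad=np.array([0.4847,0.1559,0])
hsv=cv2.cvtColor(S["image"],cv2.COLOR_RGB2HSV);h,s,v=cv2.split(hsv)
roi=np.zeros(h.shape,bool);roi[190:260,255:330]=1
lime=(h>28)&(h<48)&(s>110)&(v>60)&roi
ys,xs=np.nonzero(lime)
f=lambda x,y,z=.098:float((onz(S,(x,y),z)-pad)@d)
u=np.array([f(x,y) for x,y in zip(xs,ys)]);lat=[(onz(S,(x,y),.098)-pad)@[.992,.1245,0] for x,y in zip(xs,ys)]
print("t",r.get_state()['t'],"lime n",len(xs),"extent mm",u.min()*1e3,u.max()*1e3,"lat",np.mean(lat)*1e3)
# profile of saturation along vial axis
c=(u.min()+u.max())/2; m=np.mean(lat)
for k in np.arange(-48,49,4):
    P=pad+d*(c+k/1e3)+np.array([.992,.1245,0])*m; P[2]=.098
    x,y=proj(S,P); px=cv2.getRectSubPix(S["image"],(1,1),(float(x),float(y)))[0,0]; hh=cv2.cvtColor(px.reshape(1,1,3),cv2.COLOR_RGB2HSV)[0,0]; print(k,px,hh[1])
crop(S,235,165,325,255,8,sys.argv[1])
E
python3 bub.py pics/b1.png
```

```text
t 11.225 lime n 115 extent mm 16.426421432131583 109.13849197570987 lat 4.179454647967311
-48 [56 51 21] 159
-44 [ 90 109  15] 220
-40 [126 167  19] 226
-36 [151 195  51] 188
-32 [166 197 104] 120
-28 [183 197 153] 57
-24 [199 198 182] 22
-20 [193 194 178] 21
-16 [172 181 148] 46
-12 [142 167  92] 115
-8 [137 180  38] 201
-4 [150 198  27] 220
0 [151 201  23] 226
4 [149 200  19] 231
8 [144 192  17] 232
12 [135 178  19] 228
16 [127 169  17] 229
20 [137 183  19] 229
24 [149 199  20] 229
28 [153 202  24] 225
32 [152 203  21] 229
36 [151 201  20] 230
40 [145 191  25] 222
44 [138 163  45] 185
48 [155 147  98] 94
```

View pics/b1.png

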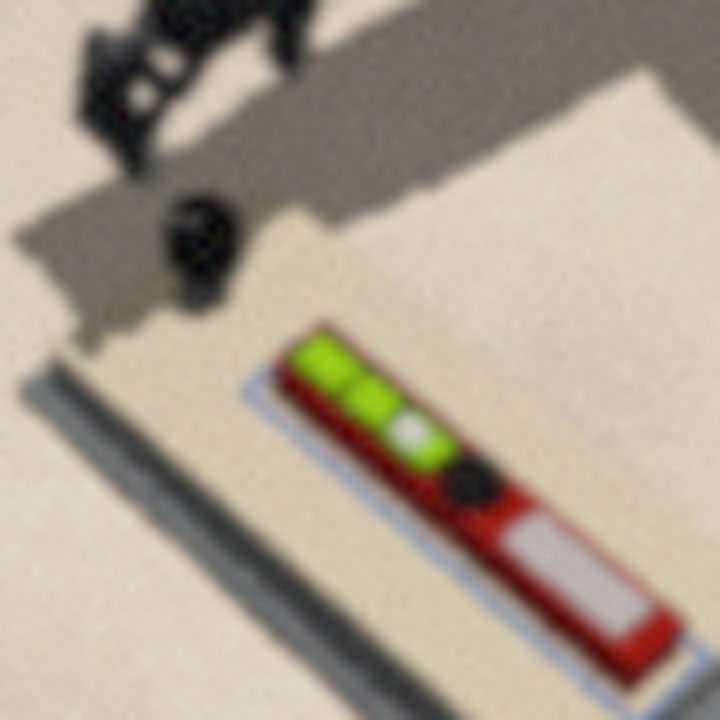

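```bash
python3 bub.py pics/b2.png | sed -n '1p;4,12p'; python3 - <<'E'
from workcell import r
from h import *
T=r.grab_frame("top");S=r.grab_frame("scene")
n=np.array([.992,.1245,0]);d=np.array([.1245,-.992,0])
for f,nm in((T,"T"),(S,"S")):
    hsv=cv2.cvtColor(f["image"],cv2.COLOR_RGB2HSV);h,s,v=cv2.split(hsv)
    # white label on level: centroid
    lab=None
    roi=np.zeros(h.shape,np.uint8)
    if nm=="T": roi[180:200,165:192]=1
    else: roi[225:250,295:325]=1
    m=((s<35)&(v>130)&(roi>0)).astype(np.uint8)
    k,l,st,ce=cv2.connectedComponentsWithStats(m)
    for i in range(1,k):
        if st[i,4]>20: print(nm,st[i],ce[i],(onz(f,ce[i],.1)-[.4847,.1559,.1])@np.c_[n,d]*1e3)
c=lambda p,s,o:((p[0]+.5)/s-.5+o[0],(p[1]+.5)/s-.5+o[1])
for p in((112,337),(122,408)):
    print("outl T",(onz(T,c(p,5,(140,120)),.07)-[.4847,.1559,.07])@np.c_[n,d]*1e3)
for p in((567,519),(512,575)):
    print("outl S",(onz(S,c(p,6,(230,160)),.07)-[.4847,.1559,.07])@np.c_[n,d]*1e3)
E
```

```text
t 11.275 lime n 116 extent mm 16.426421432131583 109.13849197570987 lat 3.834042830626454
-40 [128 167  22] 221
-36 [152 196  50] 190
-32 [166 197 104] 120
-28 [185 197 154] 56
-24 [199 199 183] 21
-20 [194 194 179] 20
-16 [170 179 147] 46
-12 [141 166  92] 114
-8 [141 181  40] 199
T [170 187  18   8 104] [178.53846154 190.38461538] [ -0.26262736 -64.2207671 ]
T [165 196  27   4  53] [180.98113208 198.32075472] [-29.23706586 -58.71096315]
S [317 225   8   7  28] [321.92857143 226.96428571] [-67.79058219 -74.21743475]
S [299 230  17  14  95] [306.8        236.27368421] [  1.84854699 -63.36176136]
S [295 237  15  13  56] [301.07142857 243.92857143] [ 39.68528006 -70.6312613 ]
outl T [  25.1277786 -126.0435993]
outl T [ -26.62922743 -124.03301854]
outl S [ -29.9917168  -123.59882822]
outl S [  22.39553659 -126.11194615]
```

Bubble is at about −22 mm, so roughly 2.0 rad (115°) clockwise is needed. The level lies inside the outline: its lateral error is 0–2 mm and the outline edges are at about ±25.

```bash
python3 -m pendant '[[1.5,1.5,0,0,0,10,-1],[1.5,1.5,-10,0,0,20,-1],[1.5,1.5,-20,0,0,30,-1],[1.5,1.5,-40,0,0,40,-1],[1.5,1.5,-65,0,0,40,-1],[1.5,1.5,-80,0,0,40,-1],[1.5,1.5,-86,0,0,40,-1],[1.5,1.5,-86,0,0,40,-1]]'
python3 -m pendant '[[0,0,0,0,0,0,0.0],[0,0,0,0,0,0,0.5],[0,0,0,0,0,0,1],[0,0,0,0,0,0,1],[0,0,0,0,0,0,1],[0,0,0,0,0,0,1]]' 50
```

```text
t: 12.38
tool_pos: [0.507, -0.0231, 0.1052]
tool_rot: [-1.57, 0.0, 0.823]
ft_force: [-0.1, 0.2, 0.7]
width: 0.0851
t: 13.12
tool_pos: [0.5072, -0.0241, 0.1061]
tool_rot: [-1.572, 0.0, 0.822]
ft_force: [-1.3, -0.9, 5.5]
width: 0.0347
```

```bash
python3 -m pendant '[[0,0,0,0,0,-8,1],[0,0,0,0,0,-16,1],[0,0,0,0,0,-24,1],[0,0,0,0,0,-32,1],[0,0,0,0,0,-40,1],[0,0,0,0,0,-48,1],[0,0,0,0,0,-56,1],[0,0,0,0,0,-64,1],[0,0,0,0,0,-72,1],[0,0,0,0,0,-80,1]]'
python3 -m pendant '[[0,0,0,0,0,0,1],[0,0,0,0,0,0,1],[0,0,0,0,0,0,1],[0,0,0,0,0,0,1],[0,0,0,0,0,0,1],[0,0,0,0,0,0,1],[0,0,0,0,0,0,1],[0,0,0,0,0,0,1],[0,0,0,0,0,0,1],[0,0,0,0,0,0,1]]'
python3 bub.py pics/b3.png
```

```text
t: 14.38
tool_pos: [0.5086, -0.024, 0.1061]
tool_rot: [-1.57, -0.003, -0.578]
ft_force: [1.7, -1.5, 1.6]
width: 0.0344
t: 15.62
tool_pos: [0.5086, -0.0239, 0.1061]
tool_rot: [-1.57, -0.003, -0.573]
ft_force: [2.5, -0.6, 6.0]
width: 0.0344
t 15.675 lime n 120 extent mm 16.951348022349123 111.6837456271088 lat 1.236567856046537
-48 [61 66 23] 166
-44 [ 99 125  22] 210
-40 [134 177  17] 231
-36 [150 198  21] 228
-32 [153 203  22] 227
-28 [153 205  22] 228
-24 [155 204  35] 211
-20 [159 200  71] 164
-16 [172 194 128] 87
-12 [191 195 171] 31
-8 [199 200 183] 22
-4 [197 203 173] 38
0 [181 205 132] 91
4 [161 201  75] 160
8 [149 194  31] 214
12 [128 172  19] 227
16 [125 167  20] 224
20 [142 187  27] 218
24 [152 203  22] 227
28 [152 204  20] 230
32 [152 202  14] 237
36 [153 203  16] 235
40 [151 197  26] 221
44 [146 176  44] 191
48 [159 156  91] 109
```

View pics/b3.png

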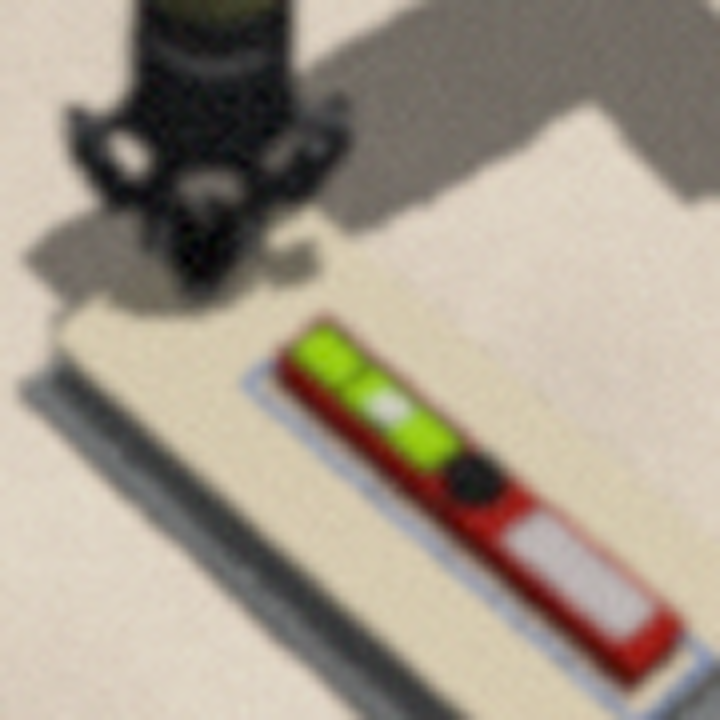

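```bash
python3 -m pendant '[[0,0,0,0,0,-8,1],[0,0,0,0,0,-16,1],[0,0,0,0,0,-24,1],[0,0,0,0,0,-32,1],[0,0,0,0,0,-40,1],[0,0,0,0,0,-41,1],[0,0,0,0,0,-41,1],[0,0,0,0,0,-41,1],[0,0,0,0,0,-41,1],[0,0,0,0,0,-41,1]]'
python3 -m pendant '[[0,0,0,0,0,0,1],[0,0,0,0,0,0,1],[0,0,0,0,0,0,1],[0,0,0,0,0,0,1],[0,0,0,0,0,0,1],[0,0,0,0,0,0,1],[0,0,0,0,0,0,1],[0,0,0,0,0,0,1],[0,0,0,0,0,0,1],[0,0,0,0,0,0,1]]'
python3 bub.py pics/b4.png
```

```text
t: 16.92
tool_pos: [0.509, -0.0246, 0.1061]
tool_rot: [-1.568, -0.003, -1.288]
ft_force: [3.1, -3.7, 4.8]
width: 0.0347
t: 18.18
tool_pos: [0.5091, -0.0246, 0.1061]
tool_rot: [-1.568, -0.003, -1.288]
ft_force: [3.8, -4.8, 3.8]
width: 0.0343
t 18.225 lime n 118 extent mm 16.951348022349123 112.41912311853083 lat -0.10435745395056864
-48 [64 69 30] 144
-44 [103 127  18] 219
-40 [136 177  19] 228
-36 [153 201  26] 222
-32 [153 202  16] 235
-28 [152 202  21] 229
-24 [156 204  24] 225
-20 [152 199  22] 227
-16 [139 182  32] 210
-12 [128 155  70] 140
-8 [158 168 132] 55
-4 [189 191 171] 27
0 [201 203 186] 21
4 [197 204 173] 39
8 [173 195 128] 88
12 [146 182  72] 154
16 [130 173  33] 206
20 [140 186  23] 223
24 [153 202  22] 227
28 [156 204  24] 225
32 [155 204  21] 229
36 [154 204  22] 228
40 [149 196  20] 229
44 [143 176  37] 201
48 [144 145  74] 125
```

View pics/b4.png

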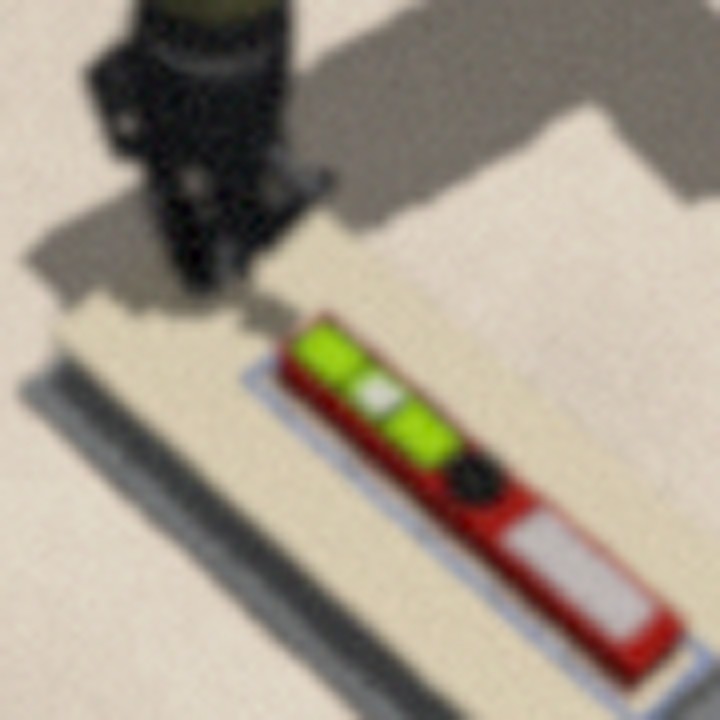

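The bubble (crop px 378,395) now sits between the lines, within about 1 mm. Letting go of the knob and lifting.

```bash
python3 -m pendant '[[0,0,0,0,0,0,0.3],[0,0,0,0,0,0,-0.3],[0,0,0,0,0,0,-0.3],[0,0,0,0,0,0,-0.3],[0,0,25,0,0,0,-0.3],[0,0,65,0,0,0,-0.3],[0,0,80,0,0,0,-0.3],[0,0,80,0,0,0,0.5]]'
python3 -m pendant '[[0,30,0,0,0,10,1],[0,60,0,0,0,20,1],[-5,90,0,0,0,30,1],[-10,120,0,0,0,40,1],[-15,150,0,0,0,50,1],[-20,170,0,0,0,60,1],[-24,180,0,0,0,70,1],[-24,180,0,0,0,80,1],[-24,180,0,0,0,80,1]]'
python3 -c "
from workcell import r
s=r.get_state();print(s['q'],s['tool_pos'],s['tool_rot'],s['ft_force'])"; python3 bub.py pics/b5.png|head -1
python3 - <<'E'
from workcell import r
from h import *
T=r.grab_frame("top")
crop(T,140,120,280,230,5,"pics/t8.png")
E
```

```text
t: 19.23
tool_pos: [0.5077, -0.0236, 0.1859]
tool_rot: [-1.569, -0.0, -1.289]
ft_force: [-0.1, 0.5, -0.6]
width: 0.0386
t: 20.35
tool_pos: [0.4819, 0.1562, 0.1836]
tool_rot: [-1.571, 0.003, 0.105]
ft_force: [-0.4, -0.0, 0.7]
width: 0.0001
[ 3.13432462e-01  2.64254878e-01 -2.90723820e-01  1.01904088e+00
  5.91217098e-05  1.77904963e+00] [0.48193221 0.15622134 0.18359246] [-1.5714049   0.00316583  0.1051781 ] [-0.37196978 -0.01452664  0.74524627]
t 20.4 lime n 112 extent mm 19.95703780620483 112.41912311853083 lat -0.15053448722896628
```

View pics/b5.png

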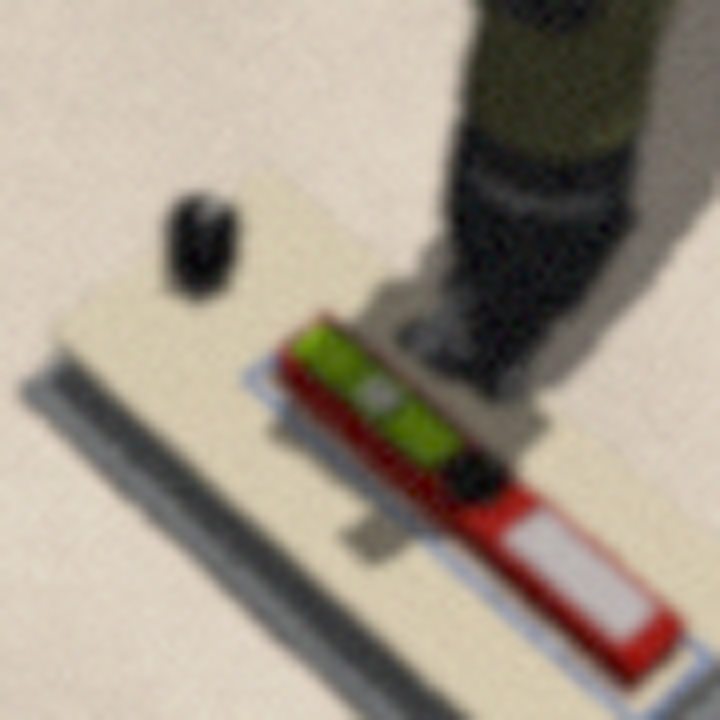

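View pics/t8.png

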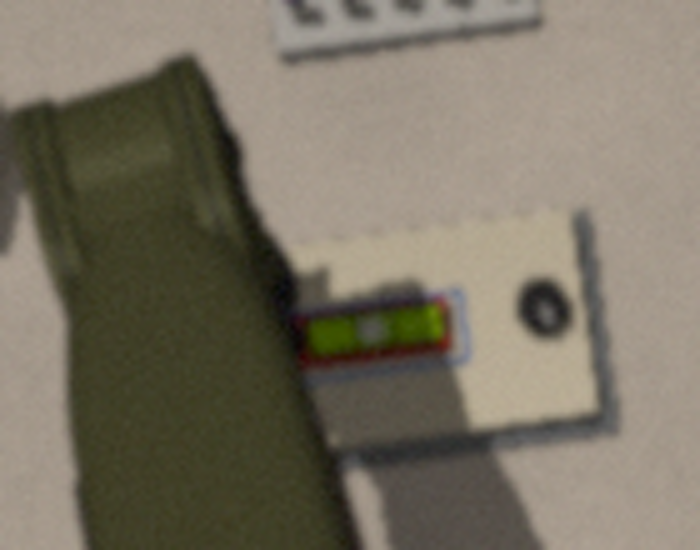

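```bash
python3 -m pendant '[[0,0,-20,0,0,0,1],[0,0,-45,0,0,0,1],[0,0,-45,0,0,0,1],[0,0,-45,0,0,0,1]]'; python3 - <<'E'
from workcell import r
from h import *
S=r.grab_frame("scene");print(r.get_state()['tool_pos'])
p=((472.5)/8-.5+235,(477.5)/8-.5+165)
print(onz(S,p,.1105),onz(S,p,.107))
crop(S,265,195,325,240,12,"pics/s9.png")
E
```

```text
t: 20.95
tool_pos: [0.4834, 0.1563, 0.1407]
tool_rot: [-1.571, -0.0, 0.106]
ft_force: [-0.1, -0.4, -0.2]
width: -0.0004
[0.48380558 0.15643734 0.14111921]
[0.49046818 0.15699199 0.1105    ] [0.48883119 0.1555251  0.107     ]
```

View pics/s9.png

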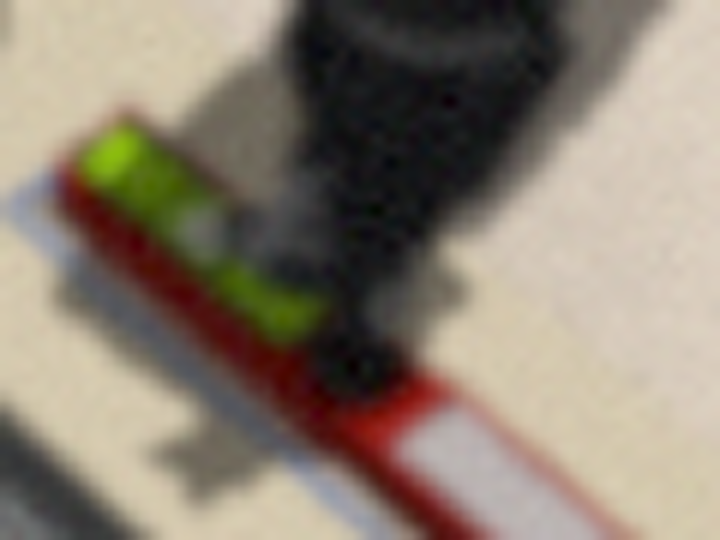

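```bash
python3 -m pendant '[[1.5,0,-8,0,0,1,1],[1.5,0,-15,0,0,1,1],[1.5,0,-15,0,0,1,1],[1.5,0,-15,0,0,1,1]]'
python3 -m pendant '[[0,0,-2,0,0,0,1],[0,0,-4,0,0,0,1],[0,0,-4,0,0,0,1],[0,0,-4,0,0,0,1]]'
python3 -m pendant '[[0,0,-1,0,0,0,1],[0,0,-2,0,0,0,1],[0,0,-2,0,0,0,1],[0,0,-2,0,0,0,1]]'
```

```text
t: 21.5
tool_pos: [0.4846, 0.1564, 0.1253]
tool_rot: [-1.571, 0.0, 0.124]
ft_force: [0.4, -0.8, 0.2]
width: -0.0003
t: 22.0
tool_pos: [0.4846, 0.1564, 0.1213]
tool_rot: [-1.571, -0.0, 0.124]
ft_force: [-0.5, 0.1, 0.2]
width: -0.0001
t: 22.5
tool_pos: [0.4848, 0.1564, 0.1195]
tool_rot: [-1.571, -0.0, 0.124]
ft_force: [0.3, -0.4, 2.6]
width: 0.0001
```

Contact came at about 0.1205, as predicted. Pressing to roughly 10 N.

```bash
python3 -m pendant '[[0,0,-1,0,0,0,1],[0,0,-2,0,0,0,1],[0,0,-3,0,0,0,1],[0,0,-3,0,0,0,1],[0,0,-3,0,0,0,1]]'
python3 -m pendant '[[0,0,-1,0,0,0,1],[0,0,-1.2,0,0,0,1],[0,0,-1.2,0,0,0,1],[0,0,-1.2,0,0,0,1],[0,0,-1.2,0,0,0,1],[0,0,-1.2,0,0,0,1],[0,0,-1.2,0,0,0,1],[0,0,-1.2,0,0,0,1],[0,0,-1.2,0,0,0,1],[0,0,-1.2,0,0,0,1]]'
python3 bub.py pics/b6.png|head -1
python3 - <<'E'
from workcell import r
from h import *
T=r.grab_frame("top");S=r.grab_frame("scene")
crop(T,180,160,270,210,8,"pics/t10.png");cv2.imwrite("pics/s10.png",S["image"][:,:,::-1])
E
```

```text
t: 23.12
tool_pos: [0.4848, 0.1564, 0.1169]
tool_rot: [-1.571, -0.001, 0.124]
ft_force: [-1.5, -1.1, 7.2]
width: -0.0004
t: 24.38
tool_pos: [0.4848, 0.1564, 0.116]
tool_rot: [-1.571, -0.001, 0.124]
ft_force: [-1.8, -0.8, 8.3]
width: 0.0001
t 24.425 lime n 63 extent mm 50.77748732608378 112.41912311853083 lat -0.1645011508442711
```

View pics/b6.png

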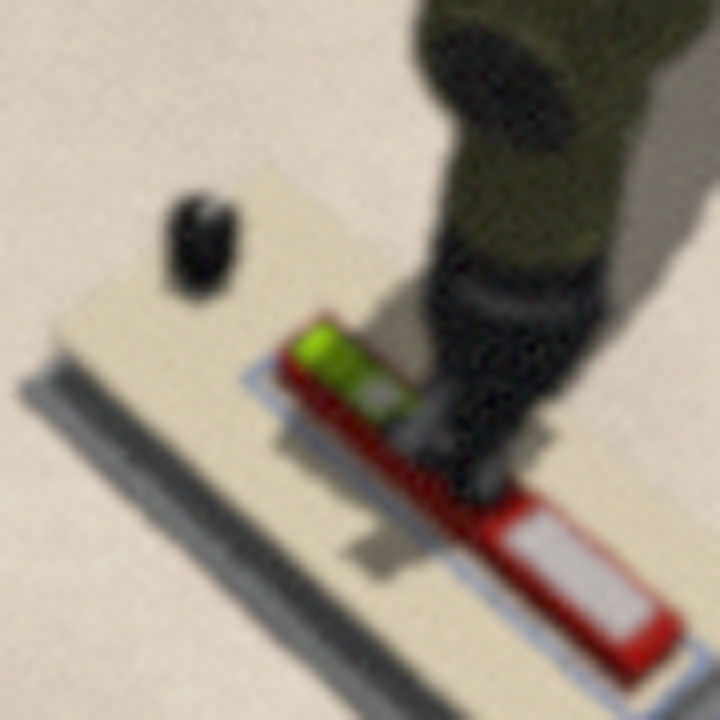

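View pics/t10.png

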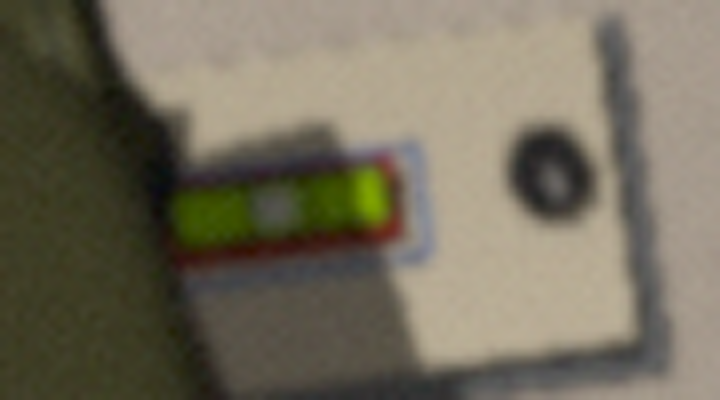

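View pics/s10.png

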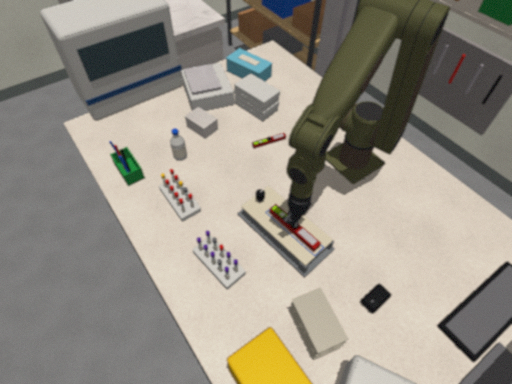

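The press holds at 8.3 N and about 4 mm. The top view hints the bubble may be a few mm off centre, so I'll measure it along the vial before handing in.

```bash
cat > prof.py <<'E'
from workcell import r
from h import *
d=np.array([.1245,-.992,0]);n=np.array([.992,.1245,0])
for nm in("top","scene"):
    im=np.mean([r.grab_frame(nm)["image"].astype(float) for _ in range(4)],0).astype(np.float32);f=r.grab_frame(nm)
    hsv=cv2.cvtColor(im.clip(0,255).astype(np.uint8),cv2.COLOR_RGB2HSV);h,s,v=cv2.split(hsv)
    m=(h>26)&(h<50)&(s>110)&(v>50);roi=np.zeros(h.shape,bool)
    if nm=="top": roi[170:200,195:240]=1
    else: roi[190:240,255:310]=1
    ys,xs=np.nonzero(m&roi);L=np.mean([(onz(f,(x,y),.1)-[.4847,.1559,.1])@n for x,y in zip(xs,ys)])
    us=np.arange(30,122,1.);P=[proj(f,np.array([.4847,.1559,.1])+d*u/1e3+n*L) for u in us]
    mx=np.array([P],np.float32);px=cv2.remap(im,mx[...,0],mx[...,1],cv2.INTER_LINEAR)[0]
    b=px[:,2];g=px[:,1];i=b>(b[(us>40)&(us<90)].max()+np.median(b[(us>40)&(us<100)]))/2
    i&=(us<95)
    print(nm,"lat",L,"bubble edges",us[i].min(),us[i].max(),"mid",us[i].mean())
    print(" ".join(f"{u:.0f}:{int(p[0])},{int(p[1])},{int(p[2])}" for u,p in list(zip(us,px))[::2]))
E
python3 prof.py
```

```text
top lat -0.001213728820868715 bubble edges 52.0 69.0 mid 60.5
30:60,81,0 32:61,81,0 34:61,81,0 36:61,81,0 38:62,82,0 40:61,82,1 42:61,81,2 44:58,78,2 46:55,74,1 48:55,70,14 50:57,67,29 52:64,71,44 54:71,74,57 56:77,78,66 58:80,80,70 60:79,79,71 62:79,80,69 64:79,80,66 66:76,80,59 68:72,79,49 70:65,76,35 72:58,72,21 74:52,68,10 76:52,68,6 78:53,69,3 80:56,74,2 82:58,78,2 84:60,80,1 86:62,82,0 88:63,82,2 90:64,84,1 92:65,87,0 94:76,100,1 96:89,115,2 98:104,134,1 100:116,149,0 102:122,156,2 104:119,151,6 106:112,139,11 108:99,114,17 110:86,89,25 112:85,75,38 114:89,73,55 116:106,92,79 118:120,110,101 120:134,127,121
scene lat 0.001363345966541585 bubble edges 39.0 70.0 mid 59.35294117647059
30:51,52,53 32:56,57,58 34:62,63,64 36:66,67,68 38:70,70,71 40:72,73,73 42:71,72,71 44:65,68,63 46:58,63,54 48:56,62,47 50:56,63,43 52:60,66,43 54:71,77,55 56:83,87,68 58:93,95,80 60:99,101,87 62:104,104,94 64:105,105,96 66:103,105,92 68:101,106,87 70:97,106,78 72:91,103,64 74:82,99,47 76:76,96,32 78:71,93,20 80:70,92,16 82:71,94,13 84:74,98,13 86:76,101,11 88:77,103,6 90:79,105,9 92:81,107,12 94:83,110,13 96:91,122,13 98:103,137,14 100:117,156,16 102:128,170,17 104:137,180,20 106:141,182,26 108:141,172,39 110:143,159,59 112:150,149,83 114:162,150,108 116:178,160,131 118:192,175,149 120:201,187,161
```

```bash
python3 -c "
from workcell import r
s=r.get_state();print(s['t'],s['tool_pos'],s['ft_force']);r.close_job()"
```

```text
25.025 [0.48483387 0.15642941 0.11599064] [-1.77670452 -0.36672184  9.18550393]
the job is handed in; nothing more can be done
```

The job is done and handed in at 25 s. I laid the larger level (229 mm measured) inside the blue outline and let go of it. I then turned the black knob about 121° clockwise in one grip, released it, and pressed the rubber pad with the closed fingertips.

**Last checks**
- **Press:** about 8–9 N with roughly 4 mm of pad travel, held steady at hand-in.
- **Bubble:** between the two lines in both views with the pad pressed. It is within about 1 mm of the midpoint of the lines, which I read from faint dips in brightness.
- **Level position:** inside the outline in both pictures. The two cameras disagreed by 2–3 mm sideways, within the margin of about 7 mm.
- **Bystanders:** by eye they were where they started in the last scene picture; I did not measure them.

**One reading that disagreed:** a by-eye estimate from the top view suggested the bubble was 3–4 mm off. The brightness profile along the vial did not support that.

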